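Hang the locker door's hinge leaf on its pin and hold it for shimming

ROBOT

A 6-joint arm with a two-finger parallel gripper is mounted at the origin on the work surface. World frame = base frame: x ahead of the robot, y to its left, z up, the work surface at z = 0. Lengths are in m, angles in rad, forces in N, time in s.
With the tool pointing down it reaches from about 0.3 to 0.875 m from the base axis. Payload 6.4 kg.
Tool frame: the origin (TCP) lies at the very end of the fingers, on their centre line; the grasp point (between the pads) lies 19 mm behind it; z points along the fingers, y is the line along which they close (so a half turn about z gives the same grasp; the last joint's range is limited). The gripper opens to 85 mm and grips with 20 to 120 N. Pads are 22 mm wide; open, the fingers measure 114 mm over their backs; the gripper's body (76 mm by 85 mm) begins 54 mm behind the grasp point. The pads swing forward as they close: fully open they stand 13 mm farther back than shut.
Start: joints at [0.937, 0.181, 1.607, -0, 1.354, -0.206], TCP at [0.239, 0.523, 0.231] pointing down, gripper open.
Joint ranges: [-2.99, 2.99], [-0.89, 2.07], [0.3, 2.58], [-1.14, 4.28], [0, 2.63], [-3.12, 3.12]. Speed limits (rad/s): [2.57, 2.57, 3.01, 3.14, 3.14, 3.14].

INTERFACE

Orientations are given as a unit quaternion [w, x, y, z].
In Python, from bench import telemetry, camera, ctrl, spotter gives the robot as it stands.
- The arm moves only by the tool send_rows, never from a script. Its argument "series" is a list of rows, each a list of 3 entries, a list of its own where there are three numbers: the turn, a rotation vector about the world's x, y, z in degrees, then the shift along the world's x, y, z in mm, then the closure, from -1 (fully open) to 1 (shut), so that 0 is half open. In form: [[[rx, ry, rz], [dx, dy, dz], gripper], ...]. A call has 1 to 10 rows; each row is the pose to reach, as a shift and turn from the pose commanded when the call began; what a row does not reach only later rows make up. A row lasts 1/8 s, in which the tool goes at most 62.5 mm and 10.7 degrees, less where a joint would pass 70% of its speed; a pose out of reach is approached as far as the arm can. A call with a gripper value outside its range is refused whole. The fingers move at their own pace and stop on an object; the grip force is fixed at half the most. Time passes only in rows, so rows that repeat a pose let the fingers close. It gives the time, the measured TCP pose, the force, the opening and the grip force at its end, in the units of the state.
- telemetry.get_obs(): the state, without advancing time (a new reading comes with each control period).
- camera(name): name is "side" or "top" or "wrist"; returns a dict with "pixels" (480x640x3 uint8, red, green, blue), "camera_matrix" (3x3 intrinsics, pixels), "dist_coeffs" ([k1, k2, p1, p2, k3] as OpenCV has them; the pictures are not rectified), "xyz" and "orientation" of the camera in the world. Camera axes: x right, y up, looking along -z (the intrinsics and any distortion apply to the point x, -y, -z); pixel columns grow to the right and rows downward; lengths in m; the calibration is good to about 2 mm. A picture is of the moment at which its call begins. There is no depth.
- ctrl.hand_in(): hands the job in; it is judged then, once.
Trained networks look in the newest picture that a camera, given by its name, has taken for a name from the list of things; names that differ only in an ending like _2 or _b are one class to them, and where a whole thing is asked for, a point or a joint stands for the part that bears it (a point fixed in the world has none). Each returns a list of dicts, best first, with "conf" (0 to 1); they miss things now and then, are a little off and sometimes report something else, mostly with a low value. They report only what shows in the picture. A call takes as long as a camera call. They do not tell look-alikes from the thing itself.
- spotter.boxes_of(thing, camera): "xyz" ([x, y, z] in m, in world coordinates, good to about 4 mm: the middle of the surface that is visible of it).
- spotter.landmark_of(thing, camera): "xyz" ([x, y, z] in m, in world coordinates, good to about 4 mm: a listed point, or the origin of a listed thing).
The state is a dict: "time_s": time; "q": joint angles; "dq": joint speeds; "joint_efforts": joint torques, N m; "eef_pos": TCP position; "eef_rot": TCP orientation; "wrist_force": force on the tool from outside, world axes, zero at the start; "torque": the same for the moment, N m; "opening": opening from 0.0 (shut) to 1.0 (fully open); "grasp_force": force on a finger pad.
Only numpy, scipy, OpenCV 4.12 (cv2) and the standard library are available. Lean on these libraries where they do the work, as an engineer would, in place of code of your own. Each camera call takes 0.05 s, during which the arm holds its last target. There are 200 camera calls.

TASK

Stand the long smooth hinge pin from the parts rack upright in the bore of the hinge knuckle on the door post, fully home, and let go of it. Then lower the loose hinge leaf's knuckle over the pin so that both knuckle holes line up, its plate pointing straight away from the post in one flat line with the post's own hinge plate, and finish while still holding it there, upright, with an open gap of about 10 mm between the two knuckles (a workmate will slip a slotted shim in). Leave the two wheel studs, the tin and the screwdriver where they are.

Things in the scene. Friction and masses are not known exactly. Their poses are not given: they have to be found in the camera images.
- post: Grey door-post block with the fixed half of a steel hinge, bolted to the bench. Origin on the bench below the vertical hinge axis, z up. Knuckle: upright tube on that axis, 32 mm across. Hinge plate 8 mm thick from it along +y (x = 0, y = 12 to 78 mm); block at x = 4 to 60, y = 18 to 110 mm. All tops 60 mm above the bench. The -y side is open: the leaf's plate is to point there.
- post_mouth (a point): Centre of the mouth of the post knuckle's bore, 60 mm above the bench. The bore is vertical, 14 mm wide, 30 mm deep, with a flat floor. Axes as post.
- pin_mid (a point): Loose smooth steel hinge pin, its centre. 12 mm thick, 75 mm long, z along it to its rounded nose; foot bevelled 3 mm. 66 g. Starts standing nose up in any one of the rack's three holes, foot 5 mm and top 80 mm above the bench. Home in the post's bore, its foot is 30 mm above the bench and 45 mm of it stand out of the knuckle.
- leaf_mid (a point): Loose steel hinge leaf: grasp point on its plate, half-way up (25 mm above the lower edge), 40 mm from the knuckle's axis; axes as leaf_bore. Plate 8 mm thick (x), 50 mm tall (z), from the knuckle to y = -78 mm from the axis. Starts standing upright on the bench on its lower edge. 0.3 to 0.46 kg, centre of mass some 24 mm from the axis.
- leaf_bore (a point): Centre of the lower mouth of the loose leaf's knuckle, on its axis, level with the leaf's lower edge (on the bench at the start). The knuckle is a tube along z (up), 32 mm across, 50 mm tall, with a 15 mm hole right through. The plate runs from it along -y. Hung right, its axes are parallel to post's, same way round.
- rack: Grey plastic parts rack fixed to the bench, 170 mm (x) by 44 mm (y), 25 mm tall, origin at the centre of its underside. Three holes 13.5 mm wide and 20 mm deep at x = -60, 0 and 60 mm. One holds the pin, the other two the wheel studs.
- stud_a_mid (a point): A dark wheel stud with a stepped, wide head (26 mm flange), standing head up in the rack, 54 mm long; point half-way up. Its top is 59 mm above the bench. Bystander, leave alone.
- stud_b_mid (a point): A second, identical wheel stud in the rack; point half-way up. Bystander, leave alone.
- tin: Closed grease tin, 60 mm across, 55 mm tall, standing on the bench; origin at the centre of its underside. Bystander.
- driver: Screwdriver, 190 mm long, lying on the bench. Bystander.
There are look-alikes about, which are no part of the job. Of the things that look like the post, take the one that is farthest from the robot's base at the start. Leave any green look-alike of the part that bears leaf_mid alone.

How it is judged:
On the way:
1. the pin stands home in the post's bore, let go, before the leaf is hung (horizontal distance between pin_mid and post_mouth below 0.004 m and z of pin_mid in the frame of post between 0.0645 and 0.0705 m and angle between the z axis of pin_mid and the z axis of post, either way round below 0.1 rad and contact force between the fingers and pin below 0.1 N and horizontal distance between leaf_bore and post_mouth above 0.03 m), for 0.2 s.
At the end, for the whole second after the job is handed in: Pin home in the post bore (4 mm, 3 mm of full depth, 6 deg). Leaf gripped (over 2 N), not touching the post, threaded on the pin: hole axes within 4 mm, knuckle gap 4 to 18 mm, upright within 5 deg, plate within 7 deg of the line of the post plate, pointing away from the post (horizontal distance between each of pin_mid, leaf_bore and post_mouth below 0.004 m and z of pin_mid in the frame of post between 0.0645 and 0.0705 m and angle between the z axis of pin_mid and the z axis of post, either way round below 0.1 rad and z of leaf_bore in the frame of post between 0.064 and 0.078 m and angle between the z axis of leaf_bore and the z axis of post, either way round below 0.09 rad and angle between the y axis of leaf_bore and the y axis of post, either way round below 0.12 rad and y of leaf_mid in the frame of post below -0.025 m and contact force between the fingers and leaf above 2 N and contact force between leaf and post below 0.5 N); the arm keeps its last pose, push and grip.
It fails at once if a wheel stud disturbed (moved over 20 mm) (distance of stud_a_mid from where it was at the start of the episode above 0.02 m).
It fails at once if a wheel stud disturbed (moved over 20 mm) (distance of stud_b_mid from where it was at the start of the episode above 0.02 m).
It fails at once if the tin disturbed (moved over 20 mm) (distance of tin from where it was at the start of the episode above 0.02 m).
It fails at once if the screwdriver disturbed (moved over 20 mm) (distance of driver from where it was at the start of the episode above 0.02 m).
It also fails if it takes over 58 s, if anything falls off the work surface, if the arm or the gripper's body presses on something with over 40 N, if the wrist force passes 120 N, or if a joint passes its speed limit or range.

## Working session

There is one attempt and no reset: what is moved stays moved. The work goes in short steps, Python scripts to look and compute and a tool call to move; the robot and the scene stay as the last step left them, time stands still between calls to the robot, and variables do not carry over. Pictures are saved under pics/ and viewed, at most 10 in all, crops included, and the job is handed in when it is done.

Besides the shell and the picture viewer there is one more tool, called by a JSON object that holds its "op" and its "data", one argument or row to a line. send_rows: Moves the arm, as the interface text tells. Its arguments: {"type":"object","properties":{"series":{"type":"array","items":{"type":"array"}}},"required":["series"]}

```bash
mkdir -p pics; cat > h.py <<'E'
import numpy as np, cv2
from scipy.spatial.transform import Rotation as R
from bench import telemetry, camera, ctrl, spotter
def RT(c):
    o=np.array(c["orientation"],float)
    M=R.from_quat([o[1],o[2],o[3],o[0]]).as_matrix() if o.size==4 else o.reshape(3,3)
    return M,np.array(c["xyz"])
def proj(c,P):
    M,t=RT(c); p=(np.atleast_2d(P)-t)@M; p=p*[1,-1,-1]
    return cv2.projectPoints(p,np.zeros(3),np.zeros(3),np.array(c["camera_matrix"]),np.array(c["dist_coeffs"]))[0][:,0]
def atz(c,uv,z):
    M,t=RT(c); n=cv2.undistortPoints(np.array(uv,float).reshape(-1,1,2),np.array(c["camera_matrix"]),np.array(c["dist_coeffs"]))[:,0]
    d=np.c_[n[:,0],-n[:,1],-np.ones(len(n))]@M.T
    return t+d*((np.broadcast_to(z,len(n))-t[2])/d[:,2])[:,None]
def save(c,name): cv2.imwrite(f"pics/{name}.png",cv2.cvtColor(c["pixels"],cv2.COLOR_RGB2BGR))
def st():
    s=telemetry.get_obs(); print(s["time_s"],np.round(s["eef_pos"],4),np.round(s["eef_rot"],4),"F",np.round(s["wrist_force"],1),"op",round(s["opening"],3),"g",round(s["grasp_force"],1)); return s
E
python3 - <<'E'
from h import *
np.set_printoptions(suppress=True,precision=4)
st()
for n in ["top","side"]:
    c=camera(n); save(c,n+"0"); print(n,c["xyz"],c["orientation"])
    for t in ["post","post_mouth","pin_mid","leaf_mid","leaf_bore","rack","stud_a_mid","tin","driver"]:
        print(t,[(np.round(d["xyz"],3).tolist(),round(d["conf"],2)) for d in spotter.landmark_of(t,n)])
E
```

```text
0.0 [0.2382 0.5227 0.2304] [-0.0004  0.2123  0.9772 -0.0008] F [0.2 0.1 0.2] op 1.001 g 0.0
top [ 0.4891 -0.0232  1.3226] [ 0.7076  0.0155 -0.014  -0.7063]
post [([0.342, -0.112, -0.003], 0.82), ([0.754, -0.037, 0.001], 0.72), ([0.322, 0.06, -0.001], 0.68), ([0.506, 0.15, -0.0], 0.57)]
post_mouth [([0.338, -0.112, 0.058], 0.97), ([0.507, 0.155, 0.059], 0.76)]
pin_mid [([0.548, -0.279, 0.048], 0.42)]
leaf_mid [([0.527, -0.092, 0.02], 0.63), ([0.629, -0.017, 0.025], 0.53)]
leaf_bore [([0.53, -0.055, -0.002], 0.81), ([0.645, -0.046, 0.002], 0.72), ([0.753, -0.031, -0.0], 0.32)]
rack [([0.546, -0.278, -0.003], 0.85)]
stud_a_mid [([0.498, -0.261, 0.034], 0.49)]
tin [([0.75, -0.034, 0.003], 0.92), ([0.548, -0.274, 0.0], 0.3)]
driver [([0.783, 0.221, 0.001], 0.69)]
side [ 0.3315 -0.8783  0.7897] [ 0.8971  0.4231 -0.06   -0.1119]
post [([0.324, 0.06, 0.0], 0.68), ([0.506, 0.152, -0.002], 0.64), ([0.34, -0.11, -0.003], 0.62)]
post_mouth [([0.508, 0.15, 0.061], 0.82), ([0.339, -0.116, 0.057], 0.64), ([0.322, 0.057, 0.058], 0.61)]
pin_mid [([0.546, -0.279, 0.041], 0.7)]
leaf_mid [([0.623, -0.016, 0.024], 0.86), ([0.524, -0.09, 0.025], 0.56)]
leaf_bore [([0.533, -0.054, 0.002], 0.8), ([0.641, -0.055, -0.006], 0.8), ([0.51, 0.153, 0.06], 0.51)]
rack []
stud_a_mid [([0.523, -0.088, 0.025], 0.37)]
tin [([0.749, -0.037, 0.004], 0.56), ([0.788, 0.223, -0.001], 0.43)]
driver [([0.783, 0.22, 0.0], 0.77)]
```

View pics/top0.png

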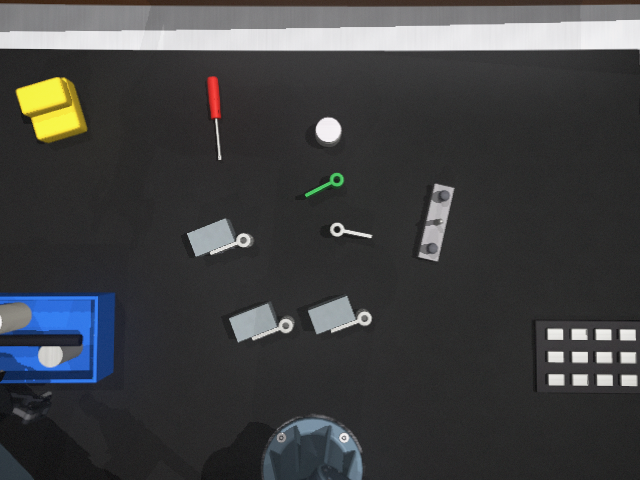

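View pics/side0.png

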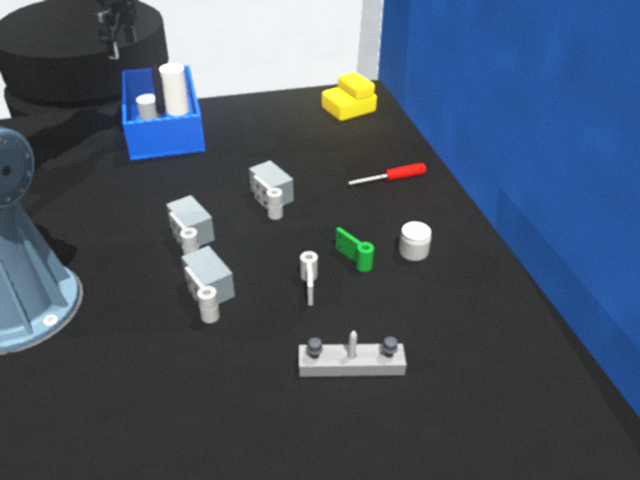

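Top view: the target post (farthest) has its knuckle at px (245,240). The white leaf knuckle is at (337,230), with its plate running to (371,236). The pin is in the rack's middle hole at (437,222), with studs at (440,195) and (432,248). The side view agrees. I'll move so the wrist camera looks over the post and leaf.

{"op": "send_rows", "data": {
  "series": [
    [[0,0,16],[240,-420,70],-1],
    [[0,0,16],[240,-420,70],-1],
    [[0,0,16],[240,-420,70],-1],
    [[0,0,16],[240,-420,70],-1],
    [[0,0,16],[240,-420,70],-1],
    [[0,0,16],[240,-420,70],-1],
    [[0,0,16],[240,-420,70],-1],
    [[0,0,16],[240,-420,70],-1],
    [[0,0,16],[240,-420,70],-1],
    [[0,0,16],[240,-420,70],-1]
  ]
}}

```text
time_s: 2.25
eef_pos: [0.4782, 0.1034, 0.301]
eef_rot: [-0.0, 0.075, 0.997, 0.0]
wrist_force: [-0.6, -0.6, -0.2]
opening: 0.999
grasp_force: 0.0
```

```bash
python3 - <<'E'
from h import *
np.set_printoptions(suppress=True,precision=4)
st()
c=camera("wrist"); save(c,"w1"); print(c["xyz"],c["orientation"],c["camera_matrix"],c["dist_coeffs"])
np.save("w1.npy",c,allow_pickle=True)
for t in ["post","post_mouth","pin_mid","leaf_mid","leaf_bore","rack"]:
    print(t,[(np.round(d["xyz"],4).tolist(),round(d["conf"],2)) for d in spotter.landmark_of(t,"wrist")])
print(proj(c,[[.507,.152,.06],[.53,-.055,.05],[.547,-.279,.08]]))
E
```

```text
2.25 [0.4782 0.1034 0.301 ] [-0.0004  0.0746  0.9972  0.0002] F [-0.6 -0.6 -0.2] op 0.999 g 0.0
[0.4007 0.116  0.4441] [ 0.7487 -0.1171 -0.1009  0.6446] [[418.8278   0.     315.1644]
 [  0.     418.8278 243.5986]
 [  0.       0.       1.    ]] [-0.0053  0.      0.      0.      0.    ]
post [([0.5133, 0.1543, -0.0041], 0.96), ([0.3396, -0.1136, 0.0063], 0.72), ([0.3228, 0.0612, 0.0042], 0.66)]
post_mouth [([0.3399, -0.1122, 0.0618], 0.7), ([0.3241, 0.0577, 0.0585], 0.66), ([0.5118, 0.1482, 0.0575], 0.63)]
pin_mid []
leaf_mid [([0.5269, -0.0937, 0.023], 0.57), ([0.6251, -0.0171, 0.0267], 0.55)]
leaf_bore [([0.6455, -0.0557, -0.0047], 0.85), ([0.5319, -0.0549, -0.0031], 0.77)]
rack []
[[369.4422 220.0479]
 [166.5022 269.0101]
 [-61.0745 327.7517]]
```

View pics/w1.png

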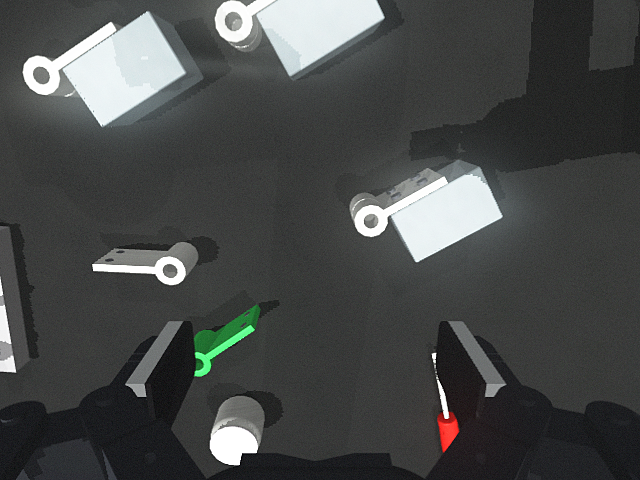

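Wrist view: post bore mouth at about (369,221) with its plate running to (445,181). The leaf hole is at (172,270) with its plate top running to (94,265).

```bash
cat > m.py <<'E'
from h import *
def measure(c,xy,z,th=225):
    """knuckle top-face centre (outer ring) and plate direction, all at height z"""
    g=cv2.cvtColor(c["pixels"],cv2.COLOR_RGB2GRAY); 
    # rectify: metric orthophoto at height z, 0.25 mm/px, +-100mm
    n=800; xs=(np.arange(n)-n/2)*.00025
    X,Y=np.meshgrid(xy[0]+xs,xy[1]+xs)
    uv=proj(c,np.c_[X.ravel(),Y.ravel(),np.full(X.size,z)]).astype(np.float32).reshape(n,n,2)
    o=cv2.remap(g,uv[...,0],uv[...,1],cv2.INTER_LINEAR)
    return o
def hough(o,xy,rmin=50,rmax=80):
    q=o[300:500,300:500]
    h=cv2.HoughCircles(cv2.GaussianBlur(q,(7,7),0),cv2.HOUGH_GRADIENT,1,100,param1=100,param2=12,minRadius=rmin,maxRadius=rmax)
    return None if h is None else [(xy[0]+(a[0]-100)*.00025,xy[1]+(a[1]-100)*.00025,a[2]*.25) for a in h[0]]
E
python3 - <<'E'
from m import *
c=np.load("w1.npy",allow_pickle=True).item()
ims=[]
for xy,z,s in [((.51,.15),.06,1),((.531,-.055),.05,-1)]:
    o=measure(c,xy,z); ims.append(o)
    print("outer",hough(o,xy),"hole",hough(o,xy,22,38))
    m=(o>225).astype(np.uint8); k,l,S,C=cv2.connectedComponentsWithStats(m)
    i=[j for j in range(1,k) if S[j,4]>3000]; print(S[i],C[i])
cv2.imwrite("pics/ortho.png",cv2.resize(np.hstack(ims),(800,400)))
E
```

```text
outer [(np.float32(0.507625), np.float32(0.153125), np.float32(15.55))] hole [(np.float32(0.50787497), np.float32(0.152875), np.float32(6.775))]
[[  265   352   188   355 16227]
 [  270   493   311   307 61832]] [[359.66851544 491.04073458]
 [423.50480334 663.79952128]]
outer [(np.float32(0.531875), np.float32(-0.052375), np.float32(15.475))] hole [(np.float32(0.53162503), np.float32(-0.052125), np.float32(7.05))]
[[  331   105   134   367 15208]] [[387.23086533 328.89604156]]
```

View pics/ortho.png

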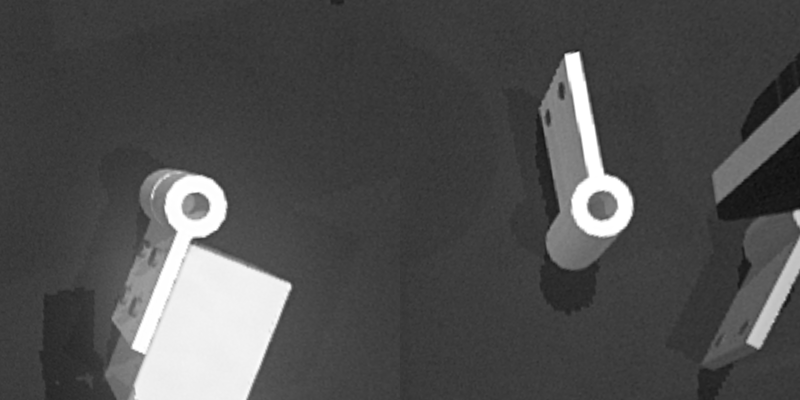

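{"op": "send_rows", "data": {
  "series": [
    [[0,0,0],[42,-383,-50],-1],
    [[0,0,0],[42,-383,-50],-1],
    [[0,0,0],[42,-383,-50],-1],
    [[0,0,0],[42,-383,-50],-1],
    [[0,0,0],[42,-383,-50],-1],
    [[0,0,0],[42,-383,-50],-1],
    [[0,0,0],[42,-383,-50],-1],
    [[0,0,0],[42,-383,-50],-1],
    [[0,0,0],[42,-383,-50],-1]
  ]
}}

```text
time_s: 3.72
eef_pos: [0.5208, -0.2781, 0.2516]
eef_rot: [0.0, 0.073, 0.997, 0.0]
wrist_force: [-0.5, 0.3, 0.9]
opening: 1.002
grasp_force: 0.0
```

```bash
python3 - <<'E'
from m import *
st()
c=np.load("w1.npy",allow_pickle=True).item()
for ctr,z in [((.5078,.153),.06),((.5318,-.0523),.05)]:
    o=measure(c,ctr,z); m=(o>225).astype(np.uint8)
    k,l=cv2.connectedComponents(m)
    i=l[400+46,400] or l[400,400+46]; 
    v,u=np.where(l==i); d=np.c_[u-400,v-400]*.25; r=np.hypot(*d.T); d=d[(r>25)&(r<70)]
    print(len(d),cv2.fitLine(d.astype(np.float32),cv2.DIST_HUBER,0,.01,.01).ravel(), np.degrees(np.arctan2(*d.mean(0)[::-1])))
c=camera("wrist"); save(c,"w2"); np.save("w2.npy",c,allow_pickle=True)
for t in ["pin_mid","rack","stud_a_mid"]:
    print(t,[(np.round(d["xyz"],4).tolist(),round(d["conf"],2)) for d in spotter.landmark_of(t,"wrist")])
cv2.imwrite("pics/o2.png",np.hstack([measure(c,(.547,-.279),.059)[::2,::2],measure(c,(.547,-.279),.08)[::2,::2]]))
E
```

```text
3.725 [ 0.5208 -0.2781  0.2516] [1.000e-04 7.340e-02 9.973e-01 2.000e-04] F [-0.5  0.3  0.9] op 1.002 g 0.0
5339 [  0.3691407  -0.9293735 -17.4631     44.182507 ] 111.547336470701
4981 [  0.19885755   0.9800284   -9.205426   -46.557796  ] -101.19709209197822
pin_mid [([0.5516, -0.279, 0.0405], 0.55), ([0.6113, -0.2905, 0.0291], 0.45)]
rack [([0.5482, -0.2716, -0.0039], 0.65)]
stud_a_mid [([0.4907, -0.2638, 0.0339], 0.94)]
```

View pics/o2.png

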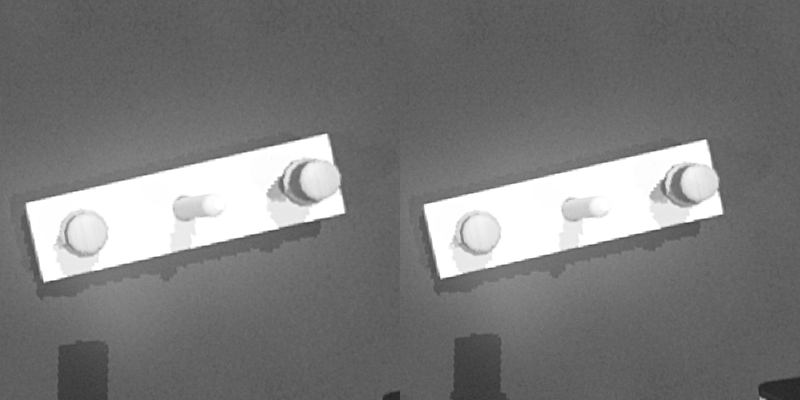

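Ortho view: the pin stands between the two studs, its nose at about (200,207) in the right panel, with the rack yawed about -13°. Next, a precise rack fit.

```bash
python3 - <<'E'
from m import *
c=np.load("w2.npy",allow_pickle=True).item(); b=(.547,-.279)
o=measure(c,b,.025); m=(o>170).astype(np.uint8); k,l,S,C=cv2.connectedComponentsWithStats(m)
i=1+np.argmax(S[1:,4]); v,u=np.where(l==i); r=cv2.minAreaRect(np.c_[u,v].astype(np.float32))
print(r, b[0]+(r[0][0]-400)*.00025, b[1]+(r[0][1]-400)*.00025, np.array(r[1])*.25)
o=measure(c,b,.059)
print([(b[0]+(a[0]-400)*.00025,b[1]+(a[1]-400)*.00025,a[2]*.25) for a in cv2.HoughCircles(cv2.GaussianBlur(o,(7,7),0),cv2.HOUGH_GRADIENT,1,150,param1=60,param2=15,minRadius=30,maxRadius=60)[0]])
E
```

```text
((411.67742919921875, 410.7457580566406), (182.2324676513672, 691.58447265625), 77.014404296875) 0.5499193572998047 -0.2763135604858399 [ 45.55811691 172.89611816]
[(np.float32(0.48887497), np.float32(-0.26287502), np.float32(12.025)), (np.float32(0.599875), np.float32(-0.28837502), np.float32(12.35))]
```

{"op": "send_rows", "data": {
  "series": [
    [[0,0,-4.5],[28,2,-100],-1],
    [[0,0,-4.5],[28,2,-100],-1],
    [[0,0,-4.5],[28,2,-150],-1],
    [[0,0,-4.5],[28,2,-190],-1],
    [[0,0,-4.5],[28,2,-209],-1],
    [[0,0,-4.5],[28,2,-209],-1],
    [[0,0,-4.5],[28,2,-209],-1]
  ]
}}

```text
time_s: 4.8
eef_pos: [0.5499, -0.2786, 0.0444]
eef_rot: [0.001, 0.113, 0.994, -0.001]
wrist_force: [0.4, 0.2, 0.3]
opening: 1.006
grasp_force: 0.0
```

{"op": "send_rows", "data": {
  "series": [
    [[0,0,0],[0,0,0],0.3],
    [[0,0,0],[0,0,0],1],
    [[0,0,0],[0,0,0],1],
    [[0,0,0],[0,0,0],1],
    [[0,0,0],[0,0,0],1],
    [[0,0,0],[0,0,0],1],
    [[0,0,0],[0,0,0],1],
    [[0,0,0],[0,0,0],1]
  ]
}}

```text
time_s: 5.8
eef_pos: [0.5487, -0.2779, 0.0425]
eef_rot: [0.0, 0.113, 0.994, -0.0]
wrist_force: [-1.8, 1.1, 4.2]
opening: 0.117
grasp_force: 58.7
```

{"op": "send_rows", "data": {
  "series": [
    [[0,0,0],[0,0,30],1],
    [[0,0,0],[0,0,80],1],
    [[0,0,0],[0,0,130],1],
    [[0,0,0],[-8,80,130],1],
    [[0,0,0],[-14,140,130],1],
    [[0,0,0],[-20,200,130],1],
    [[0,0,0],[-25,260,130],1],
    [[0,0,0],[-30,320,130],1],
    [[0,0,0],[-36,380,130],1],
    [[0,0,0],[-41,431,130],1]
  ]
}}

```text
time_s: 7.05
eef_pos: [0.5067, 0.1553, 0.1719]
eef_rot: [-0.0, 0.113, 0.994, 0.0]
wrist_force: [1.2, -0.5, -0.9]
opening: 0.115
grasp_force: 59.1
```

{"op": "send_rows", "data": {
  "series": [
    [[0,0,0],[0,0,-20],1],
    [[0,0,0],[0,0,-40],1],
    [[0,0,0],[0,0,-40],1],
    [[0,0,0],[0,0,-40],1],
    [[0,0,0],[0,0,-40],1]
  ]
}}

```text
time_s: 7.68
eef_pos: [0.5083, 0.153, 0.1332]
eef_rot: [0.001, 0.114, 0.994, 0.0]
wrist_force: [-0.4, -0.0, 0.2]
opening: 0.118
grasp_force: 59.2
```

```bash
python3 - <<'E'
from m import *
s=st(); c=camera("wrist"); np.save("w3.npy",c,allow_pickle=True)
p=proj(c,[s["eef_pos"],[.5078,.153,.06]]); print(p)
g=c["pixels"][220:460,190:450]; cv2.imwrite("pics/w3.png",cv2.resize(cv2.cvtColor(g,cv2.COLOR_RGB2BGR),None,fx=2.5,fy=2.5,interpolation=cv2.INTER_CUBIC))
for n in ("wrist","side","top"):
    if n!="wrist": k=camera(n); np.save(n+"3.npy",k,allow_pickle=True)
    print(n,[(np.round(d["xyz"],4).tolist(),round(d["conf"],2)) for d in spotter.landmark_of("pin_mid",n)])
E
```

```text
7.675 [0.5083 0.153  0.1332] [8.000e-04 1.136e-01 9.935e-01 2.000e-04] F [-0.4 -0.   0.2] op 0.118 g 59.2
[[312.74685792 325.06884835]
 [313.21184443 258.54519695]]
wrist [([0.511, 0.1525, 0.1333], 0.91)]
side [([0.5049, 0.1516, 0.1302], 0.61)]
top []
```

View pics/w3.png

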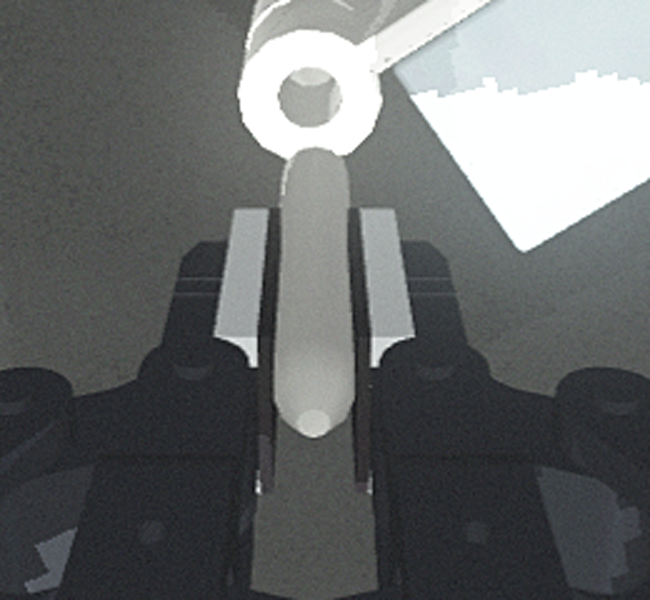

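```bash
python3 - <<'E'
from m import *
c=np.load("w3.npy",allow_pickle=True).item(); T=np.array([.5083,.153,.1332])
a=np.linspace(0,2*np.pi,60); C=np.c_[np.cos(a),np.sin(a),0*a]
for dx in (-.003,0,.003):
    q=T+[dx,0,0]; f=q-[0,0,.0375]
    P=np.vstack([f+C*.003,f+[0,0,.003]+C*.006]); p=proj(c,P)
    n=proj(c,[q+[0,0,.0375]]); 
    print(dx,"foot top row,",p[:,1].min(),"mid col",(p[60:,0].min()+p[60:,0].max())/2,"nose",n, "axis foot",proj(c,[f])[0])
print(atz(c,[(315.2,389.2)],.1708),atz(c,[(314.4,258.4)],.06))
E
```

```text
-0.003 foot top row, 270.1804018071577 mid col 311.6209494983774 nose [[309.7348723  378.71333441]] axis foot [311.6751289  279.80518188]
0 foot top row, 276.1437127076996 mid col 313.1048580279006 nose [[312.04656977 387.06872374]] axis foot [313.13683964 285.58102105]
0.003 foot top row, 282.051007673239 mid col 314.57496795688786 nose [[314.32483057 395.30256239]] axis foot [314.58516038 291.30384398]
[[0.50917127 0.15376207 0.1708    ]] [[0.50786458 0.15365428 0.06      ]]
```

{"op": "send_rows", "data": {
  "series": [
    [[0,0,0],[-1.6,-0.6,0],1],
    [[0,0,0],[-1.6,-0.6,-15],1],
    [[0,0,0],[-1.6,-0.6,-30],1],
    [[0,0,0],[-1.6,-0.6,-34],1],
    [[0,0,0],[-1.6,-0.6,-38],1],
    [[0,0,0],[-1.6,-0.6,-42],1],
    [[0,0,0],[-1.6,-0.6,-45],1],
    [[0,0,0],[-1.6,-0.6,-45],1]
  ]
}}

```text
time_s: 8.98
eef_pos: [0.5061, 0.1525, 0.0873]
eef_rot: [0.0, 0.113, 0.994, -0.0]
wrist_force: [1.6, 0.3, -0.4]
opening: 0.117
grasp_force: 59.2
```

{"op": "send_rows", "data": {
  "series": [
    [[0,0,0],[0.3,0,-6],1],
    [[0,0,0],[0.3,0,-12],1],
    [[0,0,0],[0.3,0,-17],1],
    [[0,0,0],[0.3,0,-20],1],
    [[0,0,0],[0.3,0,-20],1],
    [[0,0,0],[0.3,0,-20],1]
  ]
}}

```text
time_s: 9.72
eef_pos: [0.5063, 0.1526, 0.0675]
eef_rot: [0.0, 0.113, 0.994, -0.0]
wrist_force: [-1.3, -1.1, 3.4]
opening: 0.119
grasp_force: 59.7
```

{"op": "send_rows", "data": {
  "series": [
    [[0,0,0],[0,0,0],-1],
    [[0,0,0],[0,0,0],-1],
    [[0,0,0],[0,0,0],-1],
    [[0,0,0],[0,0,0],-1],
    [[0,0,0],[0,0,30],-1],
    [[0,0,0],[0,0,70],-1],
    [[0,0,0],[0,0,120],-1],
    [[0,0,0],[-30,-40,150],-1],
    [[0,0,0],[-30,-40,150],-1],
    [[0,0,0],[-30,-40,150],-1]
  ]
}}

```text
time_s: 10.98
eef_pos: [0.4762, 0.1127, 0.2171]
eef_rot: [0.0, 0.114, 0.994, 0.0]
wrist_force: [-0.1, -0.2, -0.5]
opening: 0.998
grasp_force: 0.0
```

```bash
python3 - <<'E'
from m import *
s=st(); c=camera("wrist"); np.save("w4.npy",c,allow_pickle=True)
for t in ("pin_mid","leaf_bore","post_mouth"): print(t,[(np.round(d["xyz"],4).tolist(),round(d["conf"],2)) for d in spotter.landmark_of(t,"wrist")])
p=proj(c,[[.5078,.153,.105],[.5078,.153,.06],[.5318,-.0523,.05]]); print(p)
u,v=p[1].astype(int); g=c["pixels"][max(v-60,0):v+60,max(u-80,0):u+80]; cv2.imwrite("pics/w4.png",cv2.resize(cv2.cvtColor(g,cv2.COLOR_RGB2BGR),None,fx=5,fy=5,interpolation=cv2.INTER_CUBIC))
for ctr,z,k in [((.5078,.153),.06,0),((.5318,-.0523),.05,1)]:
    o=measure(c,ctr,z); print(hough(o,ctr))
    m=(o>225).astype(np.uint8); k,l=cv2.connectedComponents(m); i=l[400,446] or l[446,400]
    v,u=np.where(l==i); d=np.c_[u-400,v-400]*.25; r=np.hypot(*d.T); d=d[(r>25)&(r<70)]
    if len(d): print(len(d),cv2.fitLine(d.astype(np.float32),cv2.DIST_HUBER,0,.01,.01).ravel())
E
```

```text
10.975 [0.4762 0.1127 0.2171] [1.000e-04 1.136e-01 9.935e-01 2.000e-04] F [-0.1 -0.2 -0.5] op 0.998 g 0.0
pin_mid [([0.5101, 0.1518, 0.0652], 0.79)]
leaf_bore [([0.5339, -0.0567, -0.0025], 0.73), ([0.6464, -0.0545, -0.0021], 0.56)]
post_mouth [([0.5121, 0.1503, 0.0589], 0.88), ([0.325, 0.0595, 0.0588], 0.82), ([0.5322, -0.0575, -0.0008], 0.17)]
[[384.73453147 270.34309067]
 [375.31099184 248.48349783]
 [135.51287998 324.30657446]]
[(np.float32(0.50817496), np.float32(0.15287499), np.float32(15.6))]
175335 [  0.98475564  -0.17394361  -2.2844913  -13.226438  ]
[(np.float32(0.53192496), np.float32(-0.052175), np.float32(15.6))]
5059 [  0.19631563   0.98054075  -9.119823   -46.594135  ]
```

View pics/w4.png

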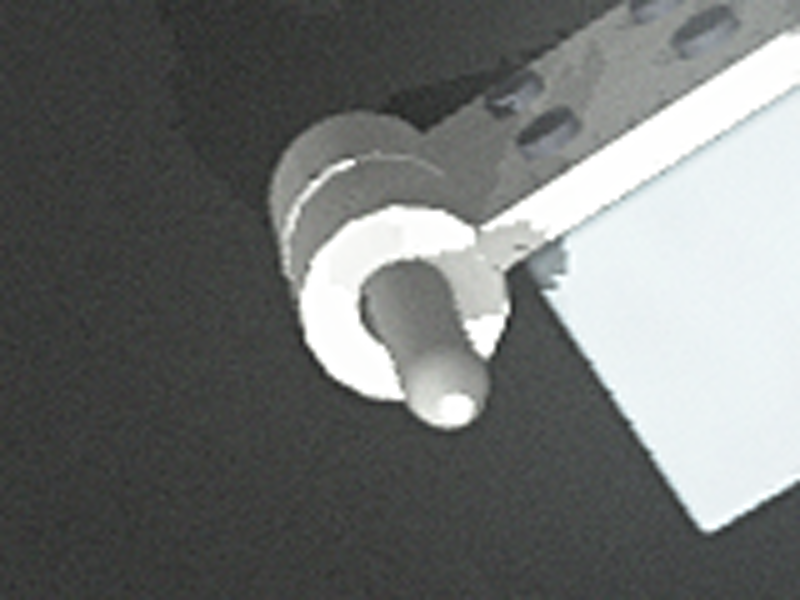

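Pin is home and upright: the nose is at the predicted pixel (386,269). Now the leaf.

{"op": "send_rows", "data": {
  "series": [
    [[0,0,-10],[5,-22,0],-1],
    [[0,0,-20],[10,-44,0],-1],
    [[0,0,-30],[15,-66,0],-1],
    [[0,0,-40],[20,-90,0],-1],
    [[0,0,-50],[26,-110,0],-1],
    [[0,0,-60],[31,-132,-20],-1],
    [[0,0,-70],[37,-154,-40],-1],
    [[0,0,-80],[43,-176,-60],-1],
    [[0,0,-88.3],[48.6,-200,-80],-1],
    [[0,0,-88.3],[48.6,-200,-80],-1]
  ]
}}

```text
time_s: 12.42
eef_pos: [0.5238, -0.0877, 0.1348]
eef_rot: [-0.002, 0.774, 0.634, -0.001]
wrist_force: [0.3, 0.3, 0.0]
opening: 1.001
grasp_force: 0.0
```

```bash
python3 - <<'E'
from h import *
s=st(); print(s["q"])
E
```

```text
12.425 [ 0.5238 -0.0877  0.1348] [-0.0021  0.7737  0.6335 -0.0012] F [0.3 0.3 0. ] op 1.001 g 0.0
[-3.89633460e-01  1.96514193e-01  1.79806161e+00 -3.63468278e-05
  1.15185200e+00 -1.91070092e-01]
```

{"op": "send_rows", "data": {
  "series": [
    [[0,0,0],[0,0,-40],-1],
    [[0,0,0],[0,0,-80],-1],
    [[0,0,0],[0,0,-110],-1],
    [[0,0,0],[0,0,-124],-1],
    [[0,0,0],[0,0,-124],-1],
    [[0,0,0],[0,0,-124],-1]
  ]
}}

```text
time_s: 13.18
eef_pos: [0.526, -0.0876, 0.0146]
eef_rot: [0.001, 0.773, 0.634, 0.001]
wrist_force: [-0.4, -0.6, 0.5]
opening: 1.003
grasp_force: 0.0
```

{"op": "send_rows", "data": {
  "series": [
    [[0,0,0],[0,0,0],0.4],
    [[0,0,0],[0,0,0],1],
    [[0,0,0],[0,0,0],1],
    [[0,0,0],[0,0,0],1],
    [[0,0,0],[0,0,0],1],
    [[0,0,0],[0,0,0],1],
    [[0,0,0],[0,0,0],1],
    [[0,0,0],[0,0,0],1]
  ]
}}

```text
time_s: 14.18
eef_pos: [0.5249, -0.0875, 0.0134]
eef_rot: [0.0, 0.773, 0.634, 0.0]
wrist_force: [-1.2, 1.0, 4.2]
opening: 0.083
grasp_force: 58.8
```

{"op": "send_rows", "data": {
  "series": [
    [[0,0,0],[0,0,20],1],
    [[0,0,0],[0,0,60],1],
    [[0,0,0],[0,0,100],1],
    [[0,0,0],[0,0,140],1],
    [[0,0,8],[0,45,140],1],
    [[0,0,16],[-1,90,140],1],
    [[0,0,24],[-2,140,140],1],
    [[0,0,32.9],[-3,180,140],1],
    [[0,0,32.9],[-3.6,207,140],1],
    [[0,0,32.9],[-3.6,207,140],1]
  ]
}}

```text
time_s: 15.42
eef_pos: [0.52, 0.1214, 0.1521]
eef_rot: [-0.001, 0.561, 0.828, -0.001]
wrist_force: [-0.7, -0.5, -3.7]
opening: 0.085
grasp_force: 59.0
```

{"op": "send_rows", "data": {
  "series": [
    [[0,0,0],[0,0,0],1],
    [[0,0,0],[0,0,0],1]
  ]
}}

```text
time_s: 15.68
eef_pos: [0.5211, 0.1186, 0.1529]
eef_rot: [-0.0, 0.563, 0.827, -0.0]
wrist_force: [0.1, -0.2, -3.7]
opening: 0.086
grasp_force: 59.0
```

```bash
python3 - <<'E'
from m import *
s=st(); T=np.array(s["eef_pos"])
for n in ("wrist","top","side"):
    c=camera(n); np.save(n+"5.npy",c,allow_pickle=True); print(n)
    for t in ("pin_mid","leaf_bore","leaf_mid"): print(t,[(np.round(d["xyz"],4).tolist(),round(d["conf"],2)) for d in spotter.landmark_of(t,n)])
    B=T+[-.0133,.0334,0]; zt=T[2]-.0134+.05
    print(proj(c,[[B[0],B[1],zt],[B[0],B[1],zt-.05],[.508,.1529,.105],[.508,.1529,.06]]).round(1).tolist())
    if n=="top":
        o=measure(c,B[:2],zt); print("top hough",B,hough(o,B))
A=np.load("wrist5.npy",allow_pickle=True).item()["pixels"][60:300,200:440]; C=np.load("side5.npy",allow_pickle=True).item()["pixels"][130:250,220:340]
cv2.imwrite("pics/w5.png",cv2.cvtColor(np.hstack([cv2.resize(A,(400,400)),cv2.resize(C,(400,400),interpolation=cv2.INTER_CUBIC)]),cv2.COLOR_RGB2BGR))
E
```

```text
15.675 [0.5211 0.1186 0.1529] [-2.000e-04  5.627e-01  8.267e-01 -3.000e-04] F [ 0.1 -0.2 -3.7] op 0.086 g 59.0
wrist
pin_mid [([0.5123, 0.1526, 0.0685], 0.57)]
leaf_bore []
leaf_mid [([0.5241, 0.1134, 0.162], 0.97)]
[[313.3, 275.8], [314.0, 226.8], [315.3, 205.3], [315.4, 187.9]]
top
pin_mid []
leaf_bore [([0.6431, -0.0504, -0.0022], 0.66)]
leaf_mid [([0.6254, -0.0173, 0.0234], 0.7)]
[[233.9, 239.8], [237.6, 240.2], [239.7, 240.4], [242.6, 240.7]]
top hough [0.50784557 0.15203817 0.15293631] None
side
pin_mid [([0.5026, 0.1542, 0.0639], 0.46)]
leaf_bore [([0.5065, 0.1512, 0.1411], 0.84), ([0.6419, -0.0523, -0.0023], 0.75)]
leaf_mid [([0.6194, -0.0145, 0.0248], 0.91), ([0.5253, 0.118, 0.1648], 0.65)]
[[271.6, 137.3], [272.5, 159.2], [273.1, 173.4], [273.9, 191.5]]
```

View pics/w5.png

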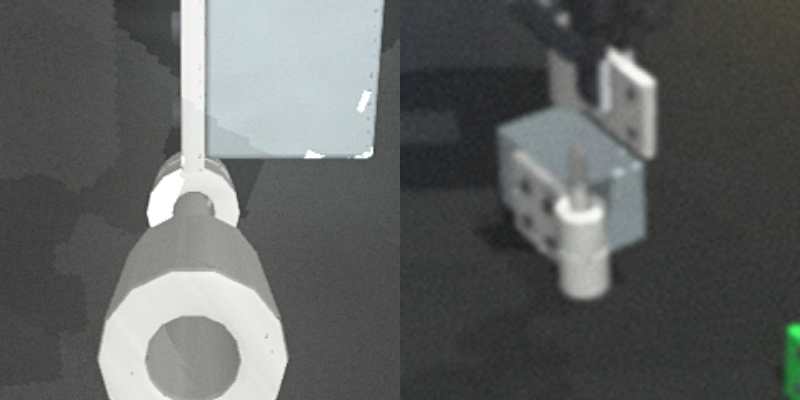

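{"op": "send_rows", "data": {
  "series": [
    [[0,0,0],[0,0.5,0],1],
    [[0,0,0],[0,0.5,-15],1],
    [[0,0,0],[0,0.5,-28],1],
    [[0,0,0],[0,0.5,-34],1],
    [[0,0,0],[0,0.5,-39],1],
    [[0,0,0],[0,0.5,-44],1],
    [[0,0,0],[0,0.5,-46],1],
    [[0,0,0],[0,0.5,-46],1]
  ]
}}

```text
time_s: 17.27
eef_pos: [0.5213, 0.1201, 0.1073]
eef_rot: [0.0, 0.562, 0.827, 0.0]
wrist_force: [0.6, -0.5, -3.9]
opening: 0.086
grasp_force: 59.0
```

{"op": "send_rows", "data": {
  "series": [
    [[0,0,0],[0,-0.3,-6],1],
    [[0,0,0],[0,-0.3,-12],1],
    [[0,0,0],[0,-0.3,-18],1],
    [[0,0,0],[0,-0.3,-23.5],1],
    [[0,0,0],[0,-0.3,-23.5],1],
    [[0,0,0],[0,-0.3,-23.5],1],
    [[0,0,0],[0,-0.3,-23.5],1],
    [[0,0,0],[0,-0.3,-23.5],1]
  ]
}}

```text
time_s: 18.27
eef_pos: [0.5214, 0.1198, 0.084]
eef_rot: [0.0, 0.562, 0.827, 0.0]
wrist_force: [-0.0, -0.2, -4.3]
opening: 0.084
grasp_force: 59.0
```

```bash
python3 - <<'E'
from m import *
s=st(); T=np.array(s["eef_pos"]); print("torque",s["torque"])
c=camera("wrist"); k=camera("side")
for n in ("wrist","side"):
    for t in ("pin_mid","leaf_bore","leaf_mid","post_mouth"): print(n,t,[(np.round(d["xyz"],4).tolist(),round(d["conf"],2)) for d in spotter.landmark_of(t,n)])
print(proj(c,[[.508,.1529,.12],[.508,.1529,.105]]),proj(k,[[.508,.1529,.12],[.508,.1529,.07],[.508,.1529,.06]]))
A=c["pixels"][160:340,220:400]; C=k["pixels"][140:240,220:320]
cv2.imwrite("pics/w6.png",cv2.cvtColor(np.hstack([cv2.resize(A,(400,400)),cv2.resize(C,(400,400),interpolation=cv2.INTER_CUBIC)]),cv2.COLOR_RGB2BGR))
E
```

```text
18.275 [0.5214 0.1198 0.084 ] [2.000e-04 5.622e-01 8.270e-01 1.000e-04] F [-0.  -0.2 -4.3] op 0.084 g 59.0
torque [-0.03274313 -0.05431018  0.01468141]
wrist pin_mid []
wrist leaf_bore []
wrist leaf_mid [([0.525, 0.116, 0.0897], 0.75)]
wrist post_mouth []
side pin_mid []
side leaf_bore [([0.6423, -0.0538, -0.0026], 0.91), ([0.5085, 0.1497, 0.0741], 0.65)]
side leaf_mid [([0.6228, -0.0145, 0.0255], 0.95), ([0.5251, 0.1184, 0.093], 0.74)]
side post_mouth [([0.3355, -0.1162, 0.0591], 0.87), ([0.5083, 0.1524, 0.0579], 0.79), ([0.3225, 0.0588, 0.06], 0.74)]
[[312.84084291 275.76555727]
 [313.10784387 257.35303318]] [[272.8640529  167.17426872]
 [273.75539352 187.5074416 ]
 [273.92845756 191.45242909]]
```

View pics/w6.png

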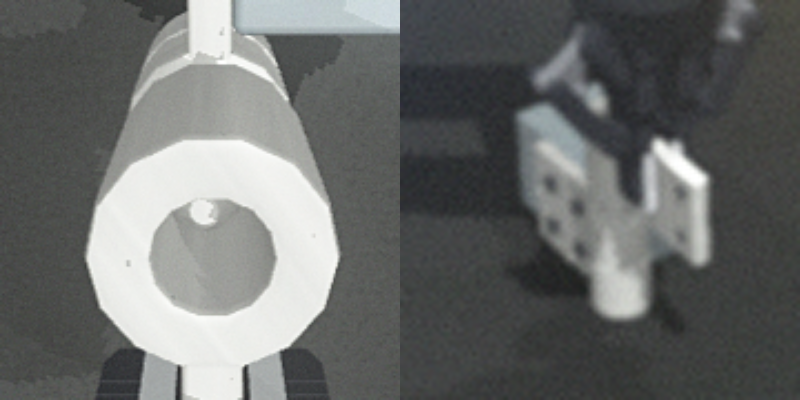

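Threaded: the nose is at crop px (203,211) inside the hole centred at (213,256), and the plates line up with an open gap between the knuckles. The hole sits about 1 mm off the pin, so I'll make a small centring shift and hand in.

{"op": "send_rows", "data": {
  "series": [
    [[0,0,0],[-0.9,0,0],1],
    [[0,0,0],[-0.9,0,0],1],
    [[0,0,0],[-0.9,0,0],1],
    [[0,0,0],[-0.9,0,0],1]
  ]
}}

```text
time_s: 19.27
eef_pos: [0.5204, 0.1198, 0.0838]
eef_rot: [0.0, 0.562, 0.827, 0.0]
wrist_force: [-0.1, -0.2, -2.0]
opening: 0.086
grasp_force: 59.0
```

```bash
python3 - <<'E'
from h import *
s=st()
if abs(s["wrist_force"][2]+4)<3 and s["grasp_force"]>20: print(ctrl.hand_in())
E
```

```text
19.275 [0.5204 0.1198 0.0838] [0.     0.5622 0.827  0.    ] F [-0.1 -0.2 -2. ] op 0.086 g 59.0
the job is handed in; nothing more can be done
None
```

I handed the job in at 19.3 s: the pin is home in the post bore and released, and the leaf is threaded over it and still gripped, in line with the post plate with a gap of about 10 mm; the hand-in returned no verdict, so I don't know the judged result.

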